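Refit the hob knob and hold it pressed

ROBOT

A 6-joint arm with a two-finger parallel gripper is mounted at the origin on the work surface. World frame = base frame: x ahead of the robot, y to its left, z up, the work surface at z = 0. Lengths are in m, angles in rad, forces in N, time in s.
With the tool pointing down it reaches from about 0.275 to 0.875 m from the base axis. Payload 12.5 kg.
Tool frame: the origin (TCP) lies at the very end of the fingers, on their centre line; the grasp point (between the pads) lies 19 mm behind it; z points along the fingers, y is the line along which they close (so a half turn about z gives the same grasp; the last joint's range is limited). The gripper opens to 85 mm and grips with 20 to 120 N. Pads are 22 mm wide; open, the fingers measure 114 mm over their backs; the gripper's body (76 mm by 85 mm) begins 54 mm behind the grasp point. The pads swing forward as they close: fully open they stand 13 mm farther back than shut.
Start: joints at [1.048, 0.351, 1.652, -0, 1.139, -0.085], TCP at [0.233, 0.498, 0.231] pointing down, gripper open.
Joint ranges: [-2.75, 2.75], [-0.79, 2.1], [0.01, 2.65], [-1.57, 4.71], [0.07, 3.14], [-2.87, 2.87]. Speed limits (rad/s): [2.22, 2.22, 2.79, 3.14, 3.14, 3.14].

INTERFACE

Orientations are given as a unit quaternion [x, y, z, w].
In Python, from workcell import env gives the robot as it stands.
- The arm moves only by the tool servo_tool, never from a script. Its arguments are lists of equal length, an entry for each row: "linear": the shift along the tool's x, y, z in m, a list of three; "yaw": the turn about the tool's z in degrees. In form: {"linear": [[x, y, z], ...], "yaw": [yaw, ...]}. A call has 1 to 20 rows; each row is the pose to reach, as a shift and turn from the pose commanded when the call began, along the tool's axes at that moment; what a row does not reach only later rows make up. A row lasts 1/10 s, in which the tool goes at most 50 mm and 8.59 degrees, less where a joint would pass 70% of its speed; a pose out of reach is approached as far as the arm can. A call with a gripper value outside its range is refused whole. "fingers" is the opening, from 0 (shut) to 1 (fully open), set as the call begins (left out, the last holds). The fingers move at their own pace and stop on an object; the grip force is fixed at half the most. Time passes only in rows, so rows that repeat a pose let the fingers close. It gives the time, the measured TCP pose, the force, the opening and the grip force at its end, in the units of the state.
- env.state(): the state, without advancing time (a new reading comes with each control period).
- env.get_image(name): name is "scene" or "side" or "wrist"; returns a dict with "color" (400x640x3 uint8, red, green, blue), "depth" (400x640 float32, m along the optical axis (not along the pixel's ray), 0 where there is no reading), "vfov" (degrees; the focal length in pixels is half the picture's height over the tangent of half this angle, whatever the lens; pixels are square), "cx", "cy" (the principal point, pixels), "rvec" (rotation vector, rad) and "tvec" (3), from world to camera coordinates, as OpenCV has them; the wrist camera has in their place "mount" (4x4, takes a point from camera to tool coordinates, whose origin is the TCP and whose axes are the flange's). Camera axes: x right, y down, z forward; pixel columns grow to the right and rows downward; lengths in m; the calibration is good to about 2 mm. A picture is of the moment at which its call begins: read the wrist's pose just before it.
- env.sign_off(): hands the job in; it is judged then, once.
The state is a dict: "time": time; "joint_pos": joint angles; "dq": joint speeds; "joint_efforts": joint torques, N m; "tool_pos": TCP position; "eef_rot": TCP orientation; "contact_force": force on the tool from outside, world axes, zero at the start; "moment": the same for the moment, N m; "opening": finger opening in m; "finger_force": force on a finger pad.
Only numpy, scipy, OpenCV 4.12 (cv2) and the standard library are available. Lean on these libraries where they do the work, as an engineer would, in place of code of your own. Each camera call takes 0.05 s, during which the arm holds its last target. There are 200 camera calls.

TASK

The hob's blue control module has been left loose on its tray: slide it fully home, flush against both the hob's front and the dark steel side cheek. Then fit the cleaned knob onto the module's D-shaft, its pointer lined up with the red mark round the shaft, push it all the way on, and press it down against the spring to the bottom; finish while still holding it pressed down. Leave the jar, the salt cellar and the oak box where they are.

Things in the scene. Friction and masses are not known exactly. Their poses are not given: they have to be found in the camera images.
- bay_corner (a point): Inner corner of the hob's bay, on its tray 4 mm above the worktop. x: away from the robot into the hob, y: to the cheek, z up. Stop planes: x = 0, the front of the fixed steel hob (440 mm wide, 48 mm high, pan supports 70); y = 0, the dark steel cheek (30 mm high, 20 thick, reaching 120 mm towards the robot). The bay is the quarter x < 0, y < 0; its tray ends at x = -190, y = -230 mm
- module_center (a point): Centre of the loose blue control module, a box 100 mm (its x) by 110 mm (its y) by 36 mm high, about 0.35 to 0.6 kg, standing on the tray. Its +x face belongs against the hob's front, its +y face against the cheek; it starts 30 to 70 mm away from both and a little askew. The shaft stands on its centre
- module_corner (a point): Bottom corner of the module between its +x and +y faces: when it is home it lies at the bay_corner. Axes as the module
- shaft_tip (a point): Centre of the top of the upright brass D-shaft: diameter 12 mm, flat 3 mm from the axis on its +x side (x points out of the flat, z up), top 3 mm tapered. Unpressed it is 30 mm above the module's top, 70 mm above the worktop. A black 68 mm disc under it has a red mark that points to the flat side and turns with the shaft, which turns only very stiffly (0.4 N m)
- plunger (a joint): How far the shaft is pressed down into the module, m: 0 free, 0.008 at its stop; a spring pushes back with 4 N at the start and 10.4 N at the stop
- dial (a joint): Angle of shaft and red mark relative to the module, rad, counterclockwise from above; 0 when they point along the module's x
- knob_grip (a point): Centre of the knob's bar grip, 34 mm above its underside. Knob, 70 g: round black skirt, 48 mm diameter, 22 mm high; on it an aluminium bar 42 mm long (x), 14 mm wide (y), up to 46 mm above the underside. A red line on the bar's top marks its +x end: the pointer. It stands upright on the worktop right or left of the bay, pointer under 1.5 rad off the shaft's mark once the module is home
- knob_seat (a point): Centre of the roof of the knob's D-shaped bore, 18 mm above its underside, 16 mm below knob_grip; it meets shaft_tip when the knob is fully on. The bore is open below, 18 mm deep, 14 mm wide, its flat 4 mm from the axis on the +x (pointer) side. Axes as the knob
- salt_cellar: Black salt cellar, 74 mm diameter, 54 mm high, on the other side of the bay from the knob; origin at the centre of its underside. To be left alone
- jar: Hexagonal glass jar, 68 mm across, 102 mm high; origin at the centre of its underside. To be left alone
- oak_box: Small oak box, 100 x 75 x 60 mm; origin at the centre of its underside. To be left alone

How it is judged:
On the way, in this order (a step that is already met when the one before it is completed fails the run):
1. the module is home against the hob's front and the cheek (x of module_corner in the frame of bay_corner above -0.004 m and y of module_corner in the frame of bay_corner above -0.004 m and angle between the x axis of module_corner and the x axis of bay_corner, either way round below 0.04 rad), for 0.2 s.
2. the knob is fully on the D-shaft (horizontal distance between knob_seat and shaft_tip below 0.003 m and z of knob_seat in the frame of shaft_tip between -0.003 and 0.003 m), for 0.2 s.
At the end, for the whole second after the job is handed in: Module within 4 mm of hob front and cheek and 0.04 rad of square; knob on the D-shaft (bore roof within 3 mm of the tip sideways and in height, flats matched within 0.35 rad); fingers press the knob with over 3 N and hold the shaft at least 5.5 of its 8 mm down (all of step 1 and all of step 2 and angle between the x axis of knob_seat and the x axis of shaft_tip, either way round below 0.35 rad and value of joint plunger above 0.0055 m and contact force between the fingers and knob above 3 N); the arm keeps its last pose, push and grip.
It fails at once if the salt cellar is shifted by over 30 mm (distance of salt_cellar from where it was at the start of the episode above 0.03 m).
It fails at once if the jar is shifted by over 30 mm (distance of jar from where it was at the start of the episode above 0.03 m).
It fails at once if the oak box is shifted by over 30 mm (distance of oak_box from where it was at the start of the episode above 0.03 m).
It also fails if it takes over 72 s, if anything falls off the work surface, if the arm or the gripper's body presses on something with over 40 N, if the wrist force passes 120 N, or if a joint passes its speed limit or range.

## Working session

There is one attempt and no reset: what is moved stays moved. The work goes in short steps, Python scripts to look and compute and a tool call to move; the robot and the scene stay as the last step left them, time stands still between calls to the robot, and variables do not carry over. Pictures are saved under pics/ and viewed, at most 10 in all, crops included, and the job is handed in when it is done.

Besides the shell and the picture viewer there is one more tool, called in YAML: its name, and indented under it one key for each argument. servo_tool: Moves the arm, as the interface text tells. Its arguments: {"type":"object","properties":{"linear":{"type":"array","items":{"type":"array","items":{"type":"number"}}},"yaw":{"type":"array","items":{"type":"number"}},"fingers":{"type":"number"}},"required":["linear","yaw"]}

```bash
mkdir -p pics; cat > h.py <<'E'
from workcell import env
import numpy as np, cv2
from scipy.spatial.transform import Rotation as R
def grab(n):
    s=env.state(); im=env.get_image(n)
    h,w=im["depth"].shape; f=h/2/np.tan(np.radians(im["vfov"])/2)
    K=np.array([[f,0,im["cx"]],[0,f,im["cy"]],[0,0,1]])
    if "rvec" in im:
        Rw=R.from_rotvec(np.ravel(im["rvec"])).as_matrix(); t=np.ravel(im["tvec"])
        Rc=Rw.T; c=-Rw.T@t
    else:
        T=np.eye(4); T[:3,:3]=R.from_quat(s["eef_rot"]).as_matrix(); T[:3,3]=s["tool_pos"]
        M=T@np.array(im["mount"]); Rc=M[:3,:3]; c=M[:3,3]
    return dict(col=im["color"],d=im["depth"],K=K,Rc=Rc,c=c)
def cloud(g):
    h,w=g["d"].shape; u,v=np.meshgrid(np.arange(w),np.arange(h))
    p=np.stack([(u-g["K"][0,2])/g["K"][0,0],(v-g["K"][1,2])/g["K"][1,1],np.ones_like(u)],-1)*g["d"][...,None]
    return p@g["Rc"].T+g["c"]
def onz(g,u,v,z):
    r=g["Rc"]@np.array([(u-g["K"][0,2])/g["K"][0,0],(v-g["K"][1,2])/g["K"][1,1],1]); return g["c"]+r*(z-g["c"][2])/r[2]
def save(n,g): cv2.imwrite("pics/"+n+".png",g["col"][...,::-1])
E
python3 - <<'E'
from h import *
import pickle
gs={n:grab(n) for n in("scene","side","wrist")}
pickle.dump(gs,open("g0.pkl","wb"))
cv2.imwrite("pics/a.png",gs["scene"]["col"][...,::-1]);save("b",gs["side"]);save("c",gs["wrist"])
for n,g in gs.items(): print(n,g["c"].round(3),g["Rc"][:,2].round(2),g["K"][0,0])
print(env.state())
E
```

```text
scene [ 1.08  -0.287  0.875] [-0.54  0.29 -0.79] 367.86494186959135
side [ 0.45  -0.707  0.762] [ 0.13  0.71 -0.69] 396.3086419884093
wrist [0.172 0.527 0.373] [ 0.24 -0.11 -0.96] 276.05142933884724
{'time': 0.15, 'joint_pos': array([ 1.04841223e+00,  3.51074352e-01,  1.65226628e+00,  3.06634906e-05,
        1.13910982e+00, -8.46033751e-02]), 'dq': array([ 0.00066945, -0.0010725 , -0.00233575,  0.00145368, -0.00042109,
       -0.00091513]), 'joint_efforts': array([ 1.63349760e-03, -5.06248105e+01, -2.91501403e+01,  1.49270045e-05,
        3.34258446e-03,  1.25429045e-05]), 'tool_pos': array([0.23300749, 0.49792625, 0.23090708]), 'eef_rot': array([ 2.17152843e-01,  9.76137520e-01, -4.05135800e-04, -1.41464987e-04]), 'contact_force': array([-0.02929411,  0.10726693,  1.19668562]), 'moment': array([-0.0378359 ,  0.00571289, -0.00305764]), 'finger_force': 0.0, 'opening': 0.0854601937195459}
```

View pics/a.png

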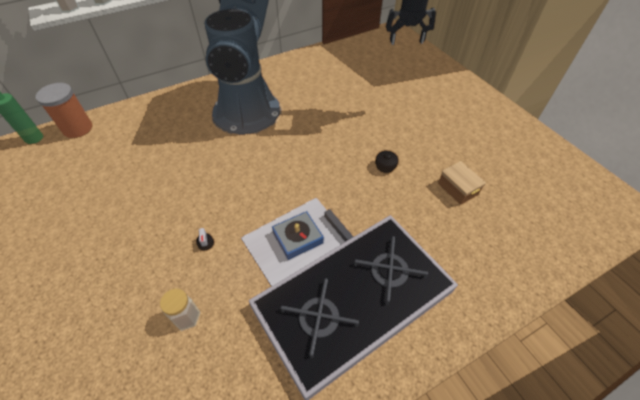

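View pics/b.png

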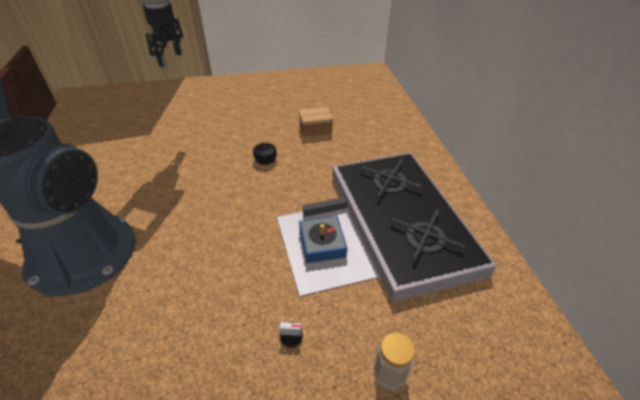

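The scene view shows the module at (298,233) on the tray, the cheek at (338,226), the knob at (204,240) and the jar at (180,310). The salt cellar is at (387,160) and the box at (462,182). The side view shows the module at (323,238), knob at (291,335), cheek at (325,208) and hob front at about (365,230).

```bash
python3 - <<'E'
from h import *
import pickle
gs=pickle.load(open("g0.pkl","rb"))
for n in("scene","side"):
    g=gs[n]; P=cloud(g); c=g["col"].astype(int)
    print(n)
    box={"scene":(200,290,240,360),"side":(190,280,270,380)}[n]
    m=np.zeros(c.shape[:2],bool); m[box[0]:box[1],box[2]:box[3]]=1
    hsv=cv2.cvtColor(g["col"],cv2.COLOR_RGB2HSV)
    # blue module top
    bl=m&(hsv[...,0]>95)&(hsv[...,0]<125)&(hsv[...,1]>90)
    top=m&(abs(P[...,2]-.04)<.004)&(P[...,0]>.2)
    q=P[bl]; print("blue",bl.sum(),np.percentile(q[:,2],[5,50,95]).round(3))
    mm=bl&(P[...,2]>.034)
    r=cv2.minAreaRect((P[mm][:,:2]*1000).astype(np.float32)); print("top rect",r)
    # red
    red=m&((hsv[...,0]<8)|(hsv[...,0]>172))&(hsv[...,1]>140)
    print("red mark",red.sum(),P[red].mean(0).round(4))
    sh=m&(P[...,2]>.056)&(P[...,2]<.08)&(c[...,0]-c[...,2]>60)
    print("brass",sh.sum(),P[sh].mean(0).round(4) if sh.any() else 0, P[sh][:,2].max() if sh.any() else 0)
    # tray: bright and low
    tr=(P[...,2]<.012)&(hsv[...,1]<45)&(hsv[...,2]>130)&m
    r=cv2.minAreaRect((P[tr][:,:2]*1000).astype(np.float32)); print("tray",tr.sum(),np.median(P[tr][:,2]),r, cv2.boxPoints(r).round(0).tolist())
    # hob top
    hb=(abs(P[...,2]-.048)<.006)&(P[...,0]>.3)&(hsv[...,2]<70)
    r=cv2.minAreaRect((P[hb][:,:2]*1000).astype(np.float32)); print("hob",hb.sum(),r)
    for nm,(u,v) in {"scene":dict(knob=(204,240),kt=(202,233),jar=(175,297),salt=(387,155),box=(463,173),cheek=(338,224)),"side":dict(knob=(291,340),kt=(290,328),jar=(398,345),salt=(264,150),box=(316,116),cheek=(325,208))}[n].items(): print(nm,P[v,u].round(3))
a=gs["scene"]["col"][190:290,180:360]; b=gs["side"]["col"][190:350,260:400]
A=cv2.resize(a,None,fx=4.4,fy=4.4,interpolation=cv2.INTER_CUBIC);A=A[:440]
cv2.imwrite("pics/d.png",A[...,::-1]); B=cv2.resize(b,None,fx=3.7,fy=3.7,interpolation=cv2.INTER_CUBIC); cv2.imwrite("pics/e.png",B[...,::-1])
E
```

```text
scene
blue 222 [0.016 0.032 0.041]
top rect ((616.410400390625, -99.78888702392578), (127.10154724121094, 59.82477569580078), 54.9984130859375)
red mark 23 [ 0.6015 -0.0751  0.0436]
brass 19 [ 0.5824 -0.0821  0.0665] 0.07522002974227704
tray 2695 0.004789081934800765 ((577.7479858398438, -86.47062683105469), (174.0872802734375, 251.48423767089844), 5.323643207550049) [[479.0, 31.0], [503.0, -220.0], [676.0, -204.0], [653.0, 47.0]]
hob 13642 ((690.8217163085938, 36.304046630859375), (439.3238830566406, 592.7882080078125), 5.395423412322998)
knob [ 0.491 -0.31   0.045]
kt [ 0.47  -0.308  0.047]
jar [ 0.643 -0.41   0.103]
salt [0.476 0.284 0.055]
box [0.648 0.434 0.06 ]
cheek [0.611 0.029 0.032]
side
blue 424 [0.012 0.03  0.042]
top rect ((543.3958129882812, -380.2735900878906), (672.8626708984375, 103.3375244140625), 82.75106811523438)
red mark 19 [ 0.6025 -0.0762  0.044 ]
brass 15 [ 0.5806 -0.0834  0.0691] 0.07308764823464364
tray 2862 0.005252123492283822 ((584.1104125976562, -86.52902221679688), (186.72903442382812, 249.986328125), 4.835657119750977) [[481.0, 30.0], [502.0, -219.0], [688.0, -203.0], [667.0, 46.0]]
hob 8957 ((688.3045654296875, 32.670379638671875), (443.87249755859375, 589.4827270507812), 5.320690155029297)
knob [ 0.471 -0.329  0.021]
kt [ 0.472 -0.317  0.047]
jar [ 0.651 -0.413  0.102]
salt [0.473 0.272 0.047]
box [0.658 0.408 0.062]
cheek [0.611 0.022 0.02 ]
```

View pics/d.png

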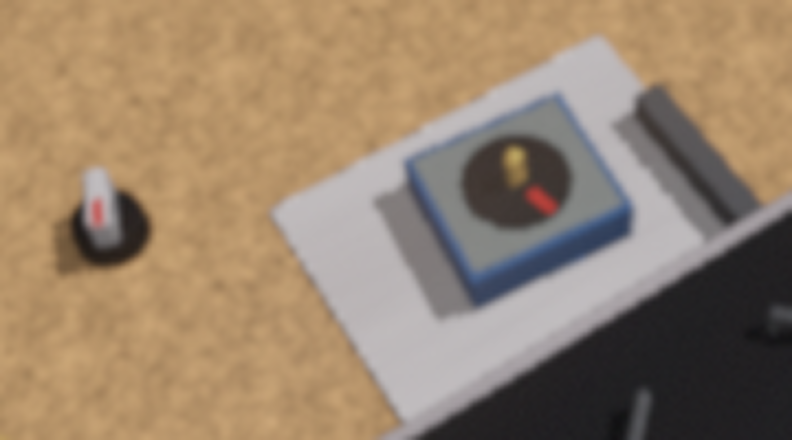

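The crop shows the module's top corners at about (408,160), (560,95), (632,207) and (475,275). The brass shaft is at (515,160), and the red mark points to (542,200). The knob's bar is at (100,205) with its red line at (97,212). Next I'll move over the bay and look with the wrist camera.

servo_tool:
  linear:
    - [-0.405,-0.47,-0.03]
    - [-0.405,-0.47,-0.03]
    - [-0.405,-0.47,-0.03]
    - [-0.405,-0.47,-0.03]
    - [-0.405,-0.47,-0.03]
    - [-0.405,-0.47,-0.03]
    - [-0.405,-0.47,-0.03]
    - [-0.405,-0.47,-0.03]
    - [-0.405,-0.47,-0.03]
    - [-0.405,-0.47,-0.03]
    - [-0.405,-0.47,-0.03]
    - [-0.405,-0.47,-0.03]
    - [-0.405,-0.47,-0.03]
    - [-0.405,-0.47,-0.03]
    - [-0.405,-0.47,-0.03]
    - [-0.405,-0.47,-0.03]
    - [-0.405,-0.47,-0.03]
    - [-0.405,-0.47,-0.03]
  yaw: [-30,-30,-30,-30,-30,-30,-30,-30,-30,-30,-30,-30,-30,-30,-30,-30,-30,-30]

```text
time: 1.95
tool_pos: [0.4006, -0.0985, 0.2614]
eef_rot: [-0.044, 0.999, -0.0, 0.0]
contact_force: [0.3, -0.2, -0.1]
opening: 0.0854
finger_force: 0.0
```

```bash
python3 - <<'E'
from h import *
import pickle
g=grab("wrist"); pickle.dump(g,open("g1.pkl","wb")); save("f",g)
s=env.state(); print(s["tool_pos"],s["eef_rot"],s["joint_pos"],s["contact_force"])
E
```

```text
[ 0.40064086 -0.09866034  0.26136716] [-4.34425854e-02  9.99055921e-01 -3.68725447e-05  8.19794597e-05] [-3.54386386e-01  5.87356355e-02  1.94046443e+00 -4.90663267e-06
  1.14221287e+00 -2.01209320e+00] [ 0.16139489  0.29514896 -0.43958098]
```

View pics/f.png

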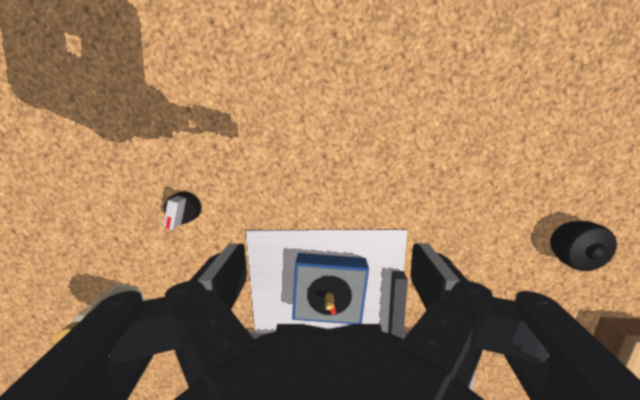

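The wrist view shows the tray's near edge from (246,230) to (407,230). The module is at (330,295), the cheek's left edge at about (392,300), and the knob at (176,212) with its red line at (170,222). I'll compute from these and enlarge the knob and module.

```bash
python3 - <<'E'
from h import *
import pickle
g=pickle.load(open("g1.pkl","rb")); P=cloud(g); hsv=cv2.cvtColor(g["col"],cv2.COLOR_RGB2HSV)
for nm,u,v,z in [("trayL",246,230,.004),("trayR",407,230,.004),("mNL",296,265,.04),("mNR",367,268,.04),("mFL",292,320,.04),("mFR",361,325,.04),("shaft",329,297,.07)]: print(nm,onz(g,u,v,z).round(4),P[v,u].round(3))
def red(x0,x1,y0,y1):
    m=np.zeros(hsv.shape[:2],bool); m[y0:y1,x0:x1]=1
    r=m&((hsv[...,0]<8)|(hsv[...,0]>172))&(hsv[...,1]>130); v,u=np.nonzero(r); print(r.sum(),u.mean(),v.mean()); return u.mean(),v.mean()
u,v=red(150,210,190,240); print("knob red",onz(g,u,v,.046).round(4),P[int(v),int(u)].round(3))
u,v=red(300,360,290,325); print("mark",onz(g,u,v,.042).round(4))
k=(P[...,2]>.037)&(abs(P[...,0]-.48)<.05)&(abs(P[...,1]+.31)<.05); r=cv2.minAreaRect((P[k][:,:2]*1000).astype(np.float32)); print("bar",k.sum(),P[k].mean(0),r)
for n,g2 in pickle.load(open("g0.pkl","rb")).items():
    if n=="wrist": continue
    Q=cloud(g2); k=(Q[...,2]>.038)&(abs(Q[...,0]-.48)<.05)&(abs(Q[...,1]+.31)<.05); print(n,k.sum(),Q[k].mean(0),cv2.minAreaRect((Q[k][:,:2]*1000).astype(np.float32)))
a=cv2.resize(g["col"][180:250,145:225],None,fx=5,fy=5,interpolation=cv2.INTER_CUBIC); b=cv2.resize(g["col"][245:330,280:375],None,fx=4.2,fy=4.2,interpolation=cv2.INTER_CUBIC)
o=np.zeros((360,800,3),np.uint8); o[:350,:400]=a; o[:357,400:799]=b[:357,:399]; cv2.imwrite("pics/i.png",o[...,::-1])
E
```

```text
trayL [ 0.5039 -0.2165  0.004 ] [ 0.504 -0.217  0.004]
trayR [0.4821 0.0318 0.004 ] [ 0.484  0.033 -0.001]
mNL [ 0.5371 -0.1331  0.04  ] [ 0.538 -0.133  0.039]
mNR [ 0.5329 -0.0291  0.04  ] [ 0.533 -0.029  0.039]
mFL [ 0.6325 -0.134   0.04  ] [ 0.663 -0.137  0.003]
mFR [ 0.6324 -0.026   0.04  ] [ 0.39  -0.089  0.335]
shaft [ 0.5657 -0.0823  0.07  ] [ 0.577 -0.081  0.053]
37 167.72972972972974 222.6216216216216
knob red [ 0.4845 -0.3119  0.046 ] [ 0.484 -0.313  0.045]
39 333.15384615384613 310.6923076923077
mark [ 0.6086 -0.072   0.042 ]
bar 365 [ 0.47157412 -0.30717984  0.04409448] ((472.6280212402344, -308.44927978515625), (14.750838279724121, 41.783958435058594), 76.7662124633789)
scene 83 [ 0.47408959 -0.30913504  0.04611706] ((472.5195617675781, -308.98907470703125), (13.797086715698242, 42.795326232910156), 76.33157348632812)
side 182 [ 0.47159301 -0.31272863  0.04587246] ((471.92657470703125, -311.50994873046875), (14.603326797485352, 41.514583587646484), 75.24452209472656)
```

View pics/i.png

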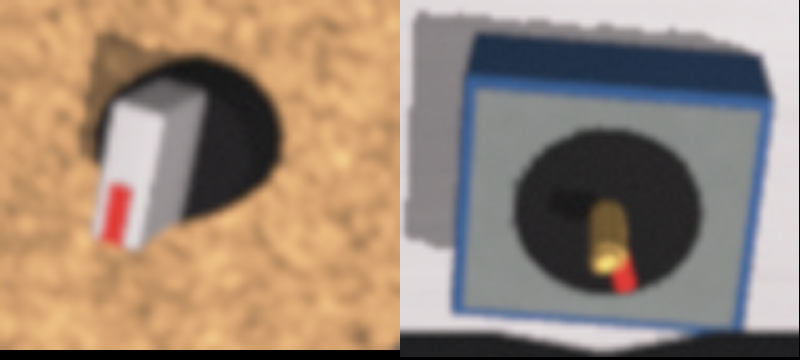

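The crop shows the module only slightly askew, with the mark pointing to its +x side. The knob pointer is at about -13.5° in world, and the bay yaw is about 5.0°. I'll put the fingers behind the module's -x face.

servo_tool:
  linear:
    - [-0.104,0.003,0.05]
    - [-0.104,0.003,0.1]
    - [-0.104,0.003,0.15]
    - [-0.104,0.003,0.2]
    - [-0.104,0.003,0.225]
    - [-0.104,0.003,0.24]
    - [-0.104,0.003,0.249]
    - [-0.104,0.003,0.249]
    - [-0.104,0.003,0.249]
  yaw: [0,0,0,0,0,0,0,0,0]
  fingers: 0.7

```text
time: 2.9
tool_pos: [0.505, -0.0875, 0.0138]
eef_rot: [-0.043, 0.999, -0.0, 0.001]
contact_force: [0.1, -0.9, 0.1]
opening: 0.0601
finger_force: 0.0
```

servo_tool:
  linear:
    - [-0.006,0,0]
    - [-0.012,0,0]
    - [-0.018,0,0]
    - [-0.024,0,0]
    - [-0.03,0,0]
    - [-0.036,0,0]
    - [-0.042,0,0]
    - [-0.047,0,0]
    - [-0.052,0,0]
    - [-0.056,0,0]
    - [-0.059,0,0]
    - [-0.059,0,0]
  yaw: [0,0,0,0,0,0,0,0,0,0,0,0]

```text
time: 4.1
tool_pos: [0.5634, -0.0822, 0.0122]
eef_rot: [-0.043, 0.999, -0.0, 0.0]
contact_force: [-0.1, 0.3, -0.3]
opening: 0.0599
finger_force: 0.2
```

servo_tool:
  linear:
    - [-0.002,0,0]
    - [-0.004,0,0]
    - [-0.006,0,0]
    - [-0.008,0,0]
    - [-0.01,0,0]
  yaw: [0,0,0,0,0]

```text
time: 4.6
tool_pos: [0.5706, -0.0816, 0.0121]
eef_rot: [-0.043, 0.999, 0.0, -0.003]
contact_force: [-26.4, -5.2, 20.0]
opening: 0.0601
finger_force: 13.2
```

The module is home in x: contact force is 26 N and the TCP's bay x is -0.111, as predicted. Now I'll move round to the -y face.

servo_tool:
  linear:
    - [0.02,0,0]
    - [0.03,-0.01,-0.04]
    - [0.03,-0.04,-0.085]
    - [0.02,-0.078,-0.09]
    - [-0.02,-0.078,-0.09]
    - [-0.056,-0.078,-0.09]
    - [-0.056,-0.078,-0.09]
    - [-0.056,-0.078,-0.09]
    - [-0.056,-0.078,-0.09]
    - [-0.056,-0.078,-0.09]
    - [-0.056,-0.078,-0.09]
    - [-0.056,-0.078,-0.09]
    - [-0.056,-0.078,-0.05]
    - [-0.056,-0.078,-0.02]
    - [-0.056,-0.078,0]
    - [-0.056,-0.078,0]
    - [-0.056,-0.078,0]
  yaw: [0,0,8,16,24,32,40,48,56,64,72,80,85,90,90,90,90]
  fingers: 0.5

```text
time: 6.3
tool_pos: [0.636, -0.1545, 0.0129]
eef_rot: [0.676, 0.737, 0.0, 0.001]
contact_force: [0.6, -0.4, 0.1]
opening: 0.0424
finger_force: 0.0
```

servo_tool:
  linear:
    - [0.006,0,0]
    - [0.012,0,0]
    - [0.018,0,0]
    - [0.024,0,0]
    - [0.03,0,0]
    - [0.036,0,0]
    - [0.042,0,0]
    - [0.046,0,0]
    - [0.05,0,0]
    - [0.052,0,0]
    - [0.054,0,0]
    - [0.056,0,0]
  yaw: [0,0,0,0,0,0,0,0,0,0,0,0]

```text
time: 7.5
tool_pos: [0.6309, -0.0991, 0.0135]
eef_rot: [0.676, 0.737, -0.0, 0.001]
contact_force: [-1.2, -6.3, 4.1]
opening: 0.0429
finger_force: 3.4
```

servo_tool:
  linear:
    - [0.0015,0,0]
    - [0.0025,0,0]
    - [0.0035,0,0]
  yaw: [0,0,0]

```text
time: 7.8
tool_pos: [0.6312, -0.0974, 0.0136]
eef_rot: [0.675, 0.737, -0.001, 0.003]
contact_force: [-0.3, -22.7, 0.1]
opening: 0.0425
finger_force: 11.6
```

Home in y as well: 22.7 N and the TCP's bay y is -0.121. I'll retreat and look at the module and knob.

servo_tool:
  linear:
    - [-0.02,0,0]
    - [-0.035,0,-0.03]
    - [-0.036,-0.02,-0.08]
    - [-0.036,-0.07,-0.12]
    - [-0.036,-0.12,-0.17]
    - [-0.036,-0.16,-0.21]
    - [-0.036,-0.195,-0.246]
    - [-0.036,-0.195,-0.246]
    - [-0.036,-0.195,-0.246]
    - [-0.036,-0.195,-0.246]
    - [-0.036,-0.195,-0.246]
    - [-0.036,-0.195,-0.246]
  yaw: [0,0,-8,-16,-24,-32,-40,-48,-56,-64,-71.5,-71.5]
  fingers: 0.6

```text
time: 9.0
tool_pos: [0.4389, -0.1477, 0.2587]
eef_rot: [0.117, 0.993, 0.0, 0.0]
contact_force: [1.0, 0.8, 0.6]
opening: 0.051
finger_force: 0.0
```

```bash
cat > meas.py <<'E'
from h import *
def red(g,x0,x1,y0,y1,z):
    hsv=cv2.cvtColor(g["col"],cv2.COLOR_RGB2HSV); m=np.zeros(hsv.shape[:2],bool); m[y0:y1,x0:x1]=1
    r=m&((hsv[...,0]<8)|(hsv[...,0]>172))&(hsv[...,1]>130); v,u=np.nonzero(r); return r.sum(),u.mean(),v.mean(),onz(g,u.mean(),v.mean(),z)
E
python3 - <<'E'
from meas import *
import pickle
g=grab("wrist"); pickle.dump(g,open("g2.pkl","wb"))
s=env.state(); print(s["tool_pos"],s["eef_rot"])
P=cloud(g)
k=(P[...,2]>.037)&(P[...,2]<.055)&(abs(P[...,0]-.48)<.05)&(abs(P[...,1]+.31)<.05); r=cv2.minAreaRect((P[k][:,:2]*1000).astype(np.float32)); print("bar",k.sum(),P[k].max(0),r)
cv2.imwrite("pics/j.png",g["col"][...,::-1])
E
```

```text
[ 0.43893698 -0.14763972  0.25859182] [1.19649694e-01 9.92816142e-01 6.17712588e-05 2.33471986e-04]
bar 341 [ 0.49411429 -0.29761697  0.04730821] ((472.6203308105469, -308.331298828125), (14.1079683303833, 41.268821716308594), 76.43036651611328)
```

View pics/j.png

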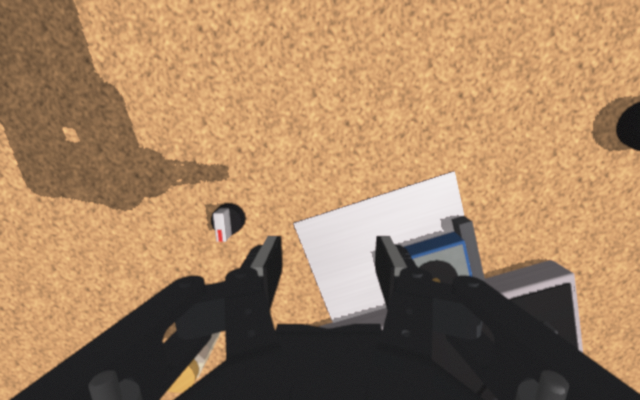

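The module sits against the cheek at (455,245), but the gripper hides the mark. The knob is at (225,220). I'll use the scene and side cameras for the shaft and mark.

```bash
python3 - <<'E'
from meas import *
o=np.zeros((400,800,3),np.uint8)
bc=np.array([.6725,.028]); X=np.array([.9962,.0872]);Y=np.array([-.0872,.9962])
print("expected home centre",bc-.05*X-.055*Y)
import pickle; D={}
for i,n in enumerate(("scene","side")):
    g=grab(n); D[n]=g
    p=bc-.05*X-.055*Y; q=g["Rc"].T@(np.array([*p,.04])-g["c"]); u,v=(g["K"]@q)[:2]/q[2]; u,v=int(u),int(v); print(n,u,v)
    s=40; h=cv2.resize(g["col"][v-s:v+s,u-s:u+s],(400,400),interpolation=cv2.INTER_CUBIC); o[:,400*i:400*i+400]=h; 
    for z in(.041,.044):
        try:print("mark",red(g,u-35,u+35,v-35,v+35,z))
        except Exception as e: print(e)
    hsv=cv2.cvtColor(g["col"],cv2.COLOR_RGB2HSV)
    for a in np.linspace(0,0,1): pass
pickle.dump(D,open("g3.pkl","wb"))
cv2.imwrite("pics/k.png",o[...,::-1])
E
```

```text
expected home centre [ 0.627486 -0.031151]
scene 321 236
mark (np.int64(32), np.float64(327.5), np.float64(239.5), array([ 0.64435601, -0.02318511,  0.041     ]))
mark (np.int64(32), np.float64(327.5), np.float64(239.5), array([ 0.64592232, -0.02413436,  0.044     ]))
side 335 216
mark (np.int64(20), np.float64(342.8), np.float64(212.5), array([ 0.6477605 , -0.02221052,  0.041     ]))
mark (np.int64(20), np.float64(342.8), np.float64(212.5), array([ 0.64693589, -0.02506347,  0.044     ]))
```

View pics/k.png

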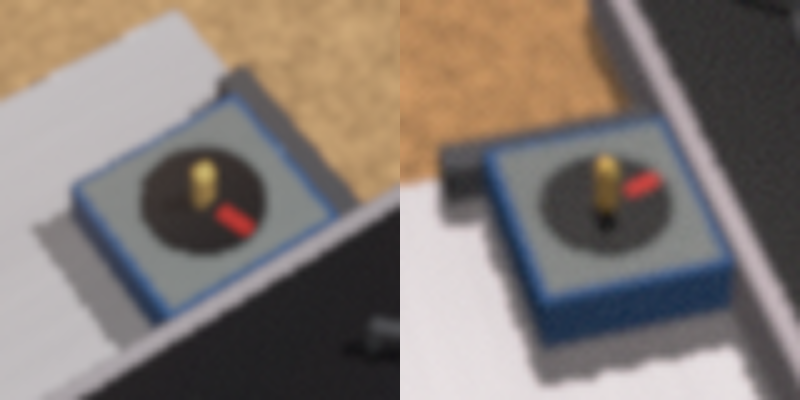

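The module is flush in both views. The shaft tip is at (205,168) in the left panel and (606,163) in the right. The mark runs from (222,212) to (250,230) on the left and from (627,193) to (657,178) on the right.

```bash
python3 - <<'E'
from meas import *
import pickle; D=pickle.load(open("g3.pkl","rb"))
A=lambda x,y:(281+x/5-.4,196+y/5-.4); B=lambda x,y:(295+(x-400)/5-.4,176+y/5-.4)
Pm=[]
for n in("scene","side"):
    g=D[n]; Rw=g["Rc"].T; Pm.append(g["K"]@np.c_[Rw,-Rw@g["c"]])
T={}
for nm,a,b in [("tip",A(205,168),B(606,163)),("disc",A(204,201),B(606,204)),("mark",(327.5,239.5),(342.8,212.5)),("in",A(222,212),B(627,193)),("out",A(252,232),B(657,178))]:
    X=cv2.triangulatePoints(Pm[0],Pm[1],np.array(a,float).reshape(2,1),np.array(b,float).reshape(2,1)); T[nm]=(X[:3]/X[3]).ravel(); print(nm,T[nm].round(4), onz(D["scene"],*a,{"tip":.07}.get(nm,.042))[:2].round(4),onz(D["side"],*b,{"tip":.07}.get(nm,.042))[:2].round(4))
E
```

```text
tip [ 0.6258 -0.0312  0.0701] [ 0.625  -0.0304] [ 0.6262 -0.0321]
disc [ 0.627  -0.0321  0.0411] [ 0.6271 -0.032 ] [ 0.6269 -0.0334]
mark [ 0.6466 -0.0248  0.0444] [ 0.6449 -0.0235] [ 0.6475 -0.0232]
in [ 0.6387 -0.0278  0.0428] [ 0.6377 -0.027 ] [ 0.6391 -0.0278]
out [ 0.6564 -0.0197  0.0421] [ 0.6559 -0.0192] [ 0.6566 -0.0201]
```

The tip triangulates to (0.626, -0.031, 0.070), which matches both the contact estimate and the 70 mm height. The mark is at about 23° in world. Next, the knob.

servo_tool:
  linear:
    - [-0.02,-0.045,0.01]
    - [-0.04,-0.09,0.02]
    - [-0.06,-0.13,0.04]
    - [-0.071,-0.149,0.08]
    - [-0.071,-0.149,0.12]
    - [-0.071,-0.149,0.16]
    - [-0.071,-0.149,0.19]
    - [-0.071,-0.149,0.21]
    - [-0.071,-0.149,0.22]
    - [-0.071,-0.149,0.228]
    - [-0.071,-0.149,0.232]
    - [-0.071,-0.149,0.232]
  yaw: [0,0,0,0,0,0,0,0,0,0,0,0]

```text
time: 10.35
tool_pos: [0.4732, -0.3093, 0.0266]
eef_rot: [0.118, 0.993, -0.0, 0.0]
contact_force: [0.2, 1.0, 0.7]
opening: 0.0512
finger_force: 0.0
```

servo_tool:
  linear:
    - [0,0,0]
    - [0,0,0]
    - [0,0,0]
    - [0,0,0]
    - [0,0,0]
    - [0,0,0]
    - [0,0,0]
    - [0,0,0]
  yaw: [0,0,0,0,0,0,0,0]
  fingers: 0

```text
time: 11.15
tool_pos: [0.4733, -0.3095, 0.027]
eef_rot: [0.118, 0.993, -0.0, 0.0]
contact_force: [-1.7, 1.0, 6.9]
opening: 0.0124
finger_force: 59.7
```

servo_tool:
  linear:
    - [0,0,-0.03]
    - [0,0,-0.07]
    - [-0.01,0.03,-0.11]
    - [-0.02,0.07,-0.12]
    - [-0.032,0.115,-0.12]
    - [-0.044,0.16,-0.12]
    - [-0.056,0.205,-0.12]
    - [-0.068,0.25,-0.12]
    - [-0.079,0.285,-0.12]
    - [-0.084,0.3065,-0.115]
    - [-0.084,0.3065,-0.11]
    - [-0.084,0.3065,-0.105]
    - [-0.084,0.3065,-0.1]
    - [-0.084,0.3065,-0.1]
    - [-0.084,0.3065,-0.1]
  yaw: [0,0,-4,-8,-12,-17,-22,-27,-31,-34,-36.5,-36.5,-36.5,-36.5,-36.5]

```text
time: 12.65
tool_pos: [0.6265, -0.0314, 0.1263]
eef_rot: [-0.198, 0.98, 0.0, -0.0]
contact_force: [-0.7, -1.2, 0.5]
opening: 0.0127
finger_force: 58.8
```

```bash
python3 - <<'E'
from meas import *
import pickle
o=np.zeros((400,800,3),np.uint8); D={}
for i,n in enumerate(("scene","side")):
    g=grab(n); D[n]=g
    u,v={"scene":(322,228),"side":(336,205)}[n]
    s=40; o[:,400*i:400*i+400]=cv2.resize(g["col"][v-s:v+s,u-s:u+s],(400,400),interpolation=cv2.INTER_CUBIC)
pickle.dump(D,open("g4.pkl","wb"))
cv2.imwrite("pics/l.png",o[...,::-1]); s=env.state(); print(s["tool_pos"],s["eef_rot"],s["opening"],s["finger_force"],s["contact_force"])
E
```

```text
[ 0.6267337  -0.03131909  0.12664551] [-1.98232422e-01  9.80155007e-01 -8.66996660e-05  2.46551202e-04] 0.012357336509094806 58.77738833427429 [-0.53103732  0.19608935 -0.54736304]
```

View pics/l.png

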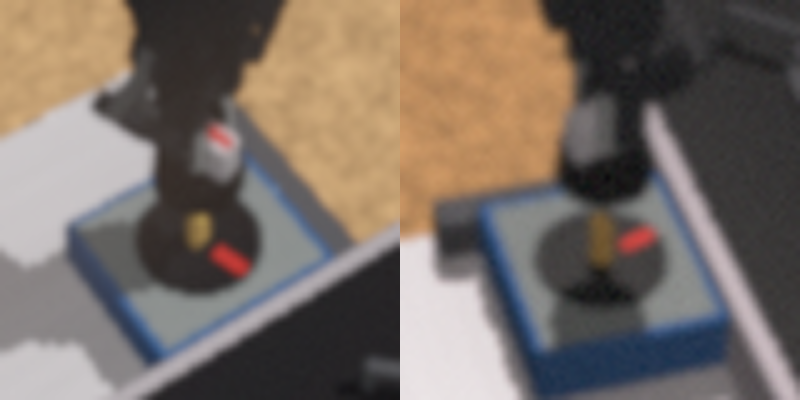

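The knob hangs upright over the shaft. The skirt centre is at x≈200 on the left and 604 on the right, in line with the shaft, and its pointer is parallel to the mark. I'll descend to partial insertion and check the force.

servo_tool:
  linear:
    - [0,0,0.012]
    - [0,0,0.024]
    - [0,0,0.028]
    - [0,0,0.031]
    - [0,0,0.034]
    - [0,0,0.034]
  yaw: [0,0,0,0,0,0]

```text
time: 13.35
tool_pos: [0.6266, -0.0309, 0.092]
eef_rot: [-0.199, 0.98, 0.0, -0.0]
contact_force: [-0.5, 0.4, -0.9]
opening: 0.0129
finger_force: 58.8
```

servo_tool:
  linear:
    - [0,0,0.003]
    - [0,0,0.006]
    - [0,0,0.009]
    - [0,0,0.011]
    - [0,0,0.011]
  yaw: [0,0,0,0,0]

```text
time: 13.85
tool_pos: [0.6265, -0.0309, 0.081]
eef_rot: [-0.199, 0.98, 0.0, -0.0]
contact_force: [-0.1, 0.8, 0.7]
opening: 0.0126
finger_force: 58.8
```

servo_tool:
  linear:
    - [0,0,0.002]
    - [0,0,0.003]
    - [0,0,0.004]
    - [0,0,0.005]
    - [0,0,0.006]
    - [0,0,0.007]
    - [0,0,0.007]
    - [0,0,0.007]
  yaw: [0,0,0,0,0,0,0,0]

```text
time: 14.65
tool_pos: [0.6269, -0.031, 0.0747]
eef_rot: [-0.199, 0.98, -0.0, 0.0]
contact_force: [-1.0, 0.3, 6.0]
opening: 0.0128
finger_force: 59.6
```

servo_tool:
  linear:
    - [0,0,0.001]
    - [0,0,0.002]
    - [0,0,0.003]
    - [0,0,0.004]
    - [0,0,0.0045]
    - [0,0,0.005]
    - [0,0,0.005]
  yaw: [0,0,0,0,0,0,0]

```text
time: 15.35
tool_pos: [0.6272, -0.031, 0.0707]
eef_rot: [-0.199, 0.98, -0.0, 0.001]
contact_force: [-3.4, 0.0, 13.5]
opening: 0.0125
finger_force: 61.0
```

servo_tool:
  linear:
    - [0,0,0.0005]
    - [0,0,0.001]
    - [0,0,0.001]
    - [0,0,0.001]
  yaw: [0,0,0,0]

```text
time: 15.75
tool_pos: [0.6274, -0.0311, 0.0704]
eef_rot: [-0.199, 0.98, -0.0, 0.001]
contact_force: [-5.3, 0.7, 20.8]
opening: 0.0126
finger_force: 62.0
```

```bash
python3 - <<'E'
from meas import *
o=np.zeros((400,800,3),np.uint8)
for i,n in enumerate(("scene","side")):
    g=grab(n); u,v={"scene":(322,228),"side":(336,205)}[n]
    o[:,400*i:400*i+400]=cv2.resize(g["col"][v-40:v+40,u-40:u+40],(400,400),interpolation=cv2.INTER_CUBIC)
cv2.imwrite("pics/m.png",o[...,::-1]); s=env.state(); print(s["tool_pos"],s["contact_force"],s["finger_force"])
E
```

```text
[ 0.62744662 -0.03102944  0.07044091] [-5.69481909  0.43358673 21.27757666] 61.96621656417847
```

View pics/m.png

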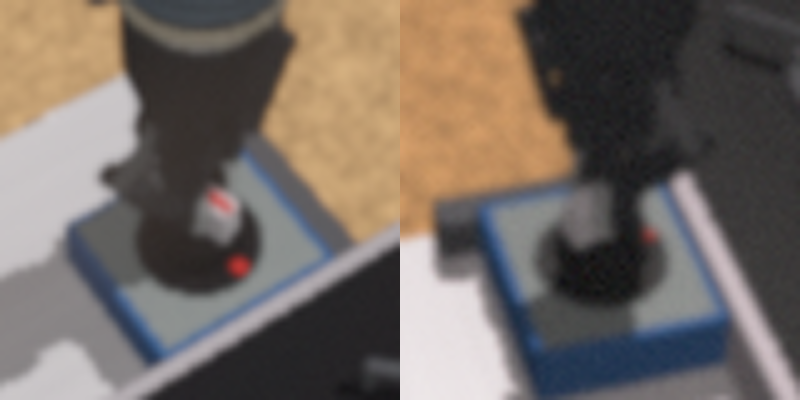

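The knob is down on the module, its pointer in line with the mark, and the module is still flush. The stiff force rise shows the shaft is at its stop, so I'm handing in.

```bash
python3 -c "
from h import *
print(env.sign_off())"
```

```text
the job is handed in; nothing more can be done
None
```

I handed the job in at about 16 s with the module home and the knob fitted in line with the red mark and held at the bottom of its travel (about 21 N). The jar, salt cellar and oak box were not touched, and the hand-in gave no verdict.

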